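# Bring the spare tote from the hook to its place in the row

## Task

The spare blue tote hangs by its hoop handle on the deep upturned hook of the bench upright: lift it clear over the hook's tip, bring it away, stand it upright on the bench in front of the gap between the two totes under the low wire shelf, front pull towards you, and let go. Then take it by its front pull and slide it straight back into the gap until it is fully home against the back rail, square and in line with its two neighbours, and let go. Do not force the hook, drop or tip the tote, or move the other totes and things on the bench.

Things in the scene. Friction and masses are not known exactly. Their poses are not given: they have to be found in the camera images.
- tote: open blue plastic tote, 120 long (x) x 110 wide (y) x 75 high, walls 4, empty, about 0.3 kg, with an upright hoop handle and a front pull. Origin: centre of its underside; x points from the front (pull side) to the back, z up. At the start it hangs from the hook by the middle of its hoop, underside 90 above the bench, pull roughly towards the robot.
- tote_grip (a point): middle of the tote hoop's level cross grip, 150 above the tote's origin; axes as the tote. The grip runs along y between two arms at y = +-51, 14 thick in x, 12 high (top 156 above the underside), 69 clear above the rim. The hook holds its middle; beside the hook it can be pinched from above across x, about 32 either side of the middle.
- tote_pull: the tote's grey front pull, rigid on it; this frame is the tote's own (same origin and axes). An upright bar 12 x 12 with its axis at x = -90, y = 0 (30 in front of the front wall), from z = 20 to z = 70, on two short stand-offs at its ends. Pinch it from above across y, at about z = 45 to 50.
- post: fixed bench upright: slotted aluminium post 40 x 40, 304 high, on a steel foot plate 120 x 110 x 6. Origin: on the bench under the post's axis. The hook leaves its front, towards its -x.
- hook_seat (a point): bottom of the hook's U, on top of the rod, where the tote's grip rests: 100 in front of the post's axis, 234 above the bench; axes as the post. The hook is a 10 mm rod in the post's x-z plane, its U 26 wide inside. Its free tip, 20 in front (-x), rises 38 above the seat: the tote must rise more than 38 before it is drawn off towards -x.
- riser: fixed low riser shelf with a wire deck over the row of totes, 590 wide (y), legs at y = +-285. Origin: on the bench, mid-width, on the line of the totes' centres when home; x points away from the robot, into the row. The totes slide on the bench top. A back rail 30 high has its front face at x = +60: a tote fully home has its origin at x = 0, its front wall at x = -60.
- deck_edge (a point): middle of the wire deck's front edge, at its underside, 190 above the bench; axes as the riser; it lies at x = -15 in the riser's frame. The deck is 6 thick and reaches 200 back from here. A tote's hoop (156 high) passes under it; a gripper holding the hoop does not.
- bin_left: the tote left of the gap (towards +y), the same blue tote with hoop and pull but with stock in it, standing loose, home against the rail, about 0.7 kg. Origin and axes as the tote's. The gap between the two neighbours is 130 wide; its middle lies 120 from this origin, at y = -120 in this frame.
- bin_right: the tote right of the gap (towards -y), likewise, holding small cartons. The gap's middle lies at y = +120 in its frame.
- tape_roll: roll of brown packing tape lying flat, 110 across, 48 high; origin at the centre of its underside. Leave it.
- carton: small closed carton 140 x 100 x 60; origin at the centre of its underside. Leave it.
- tape_gun: hand tape dispenser lying on its side, about 190 long and 60 high; origin under its roll's centre. Leave it.
- pen_pot: round pen pot 72 across, 90 high, pens to 135; origin at the centre of its underside. Leave it.

How it is judged:
By the outcome, as a careful person would: the job done as asked, in the order asked, and still so for the second after the job is handed in, with the robot touching nothing.
It also fails if it takes over 67 s, if anything falls off the work surface, if the arm or the gripper's body presses on something with over 40 N, if the wrist force passes 120 N, or if a joint passes its speed limit or range.

## Robot

A 6-joint arm with a two-finger parallel gripper is mounted at the origin on the work surface. World frame = base frame: x ahead of the robot, y to its left, z up, the work surface at z = 0. Lengths are in m, angles in rad, forces in N, time in s.
With the tool pointing down it reaches from about 0.375 to 0.9 m from the base axis. Payload 3.1 kg.
Tool frame: the origin (TCP) lies between the finger pads; the fingertips stand 8 mm ahead of it and the grasp point (between the pads) lies 11 mm behind it; z points along the fingers, y is the line along which they close (so a half turn about z gives the same grasp; the last joint's range is limited). The gripper opens to 85 mm and grips with 20 to 120 N. Pads are 22 mm wide; open, the fingers measure 114 mm over their backs; the gripper's body (76 mm by 85 mm) begins 54 mm behind the grasp point. The pads swing forward as they close: fully open they stand 13 mm farther back than shut.
Start: joints at [-1.359, 0.527, 1.433, -0, 1.181, -0.178], TCP at [0.238, -0.578, 0.239] pointing down, gripper open.
Joint ranges: [-3.08, 3.08], [-0.75, 2.2], [0.22, 2.44], [-1.43, 4.57], [0, 2.65], [-2.85, 2.85]. Speed limits (rad/s): [2.79, 2.79, 3.14, 3.14, 3.14, 3.14].

## Interface

Orientations are given as a unit quaternion [x, y, z, w].
In Python, from station import readout, cams, sign_off gives the robot as it stands.
- The arm moves only by the tool send_rows, never from a script. Its argument "commands" is text: rows parted by semicolons, each of 5 numbers parted by spaces: the finger opening in mm, from 0 to 85.4, then the shift along the tool's x, y, z each as a share of 0.02 m, from -1 to 1, then the turn about the tool's z as a share of 4 degrees, from -1 to 1. In form: grip dx dy dz spin; .... A call has 1 to 20 rows; each row shifts and turns the commanded pose from where the row before left it, along the tool's axes as they then stand; what a row does not reach is not made up. A row lasts 1/12 s, in which the tool goes at most 41.7 mm and 7.16 degrees, less where a joint would pass 70% of its speed; a pose out of reach is approached as far as the arm can. A call with a number of a shift or a turn outside -1 to 1 is refused whole. A call with a gripper value outside its range is refused whole. The fingers move at their own pace and stop on an object; "grip_force" is the grip in N (left out, the last holds). Time passes only in rows, so rows that do not move let the fingers close. It gives the time, the measured TCP pose, the force, the opening and the grip force at its end, in the units of the state.
- readout.sense(): the state, without advancing time (a new reading comes with each control period).
- cams.snapshot(name): name is "scene" or "side" or "wrist"; returns a dict with "pixels" (480x640x3 uint8, red, green, blue), "intrinsics" (3x3 intrinsics, pixels), "dist" ([k1, k2, p1, p2, k3] as OpenCV has them; the pictures are not rectified), "eye" and "rotation" of the camera in the world. Camera axes: x right, y down, z forward; pixel columns grow to the right and rows downward; lengths in m; the calibration is good to about 2 mm. A picture is of the moment at which its call begins. There is no depth.
- sign_off(): hands the job in; it is judged then, once.
The state is a dict: "t": time; "q": joint angles; "qd": joint speeds; "tau": joint torques, N m; "tcp_pos": TCP position; "tool_rot": TCP orientation; "force": force on the tool from outside, world axes, zero at the start; "ft_torque": the same for the moment, N m; "finger_gap": opening from 0.0 (shut) to 1.0 (fully open); "gripper_force": force on a finger pad.
Only numpy, scipy, OpenCV 4.12 (cv2) and the standard library are available. Lean on these libraries where they do the work, as an engineer would, in place of code of your own. Each camera call takes 0.05 s, during which the arm holds its last target. There are 200 camera calls.

## Working session

There is one attempt and no reset: what is moved stays moved. The work goes in short steps, Python scripts to look and compute and a tool call to move; the robot and the scene stay as the last step left them, time stands still between calls to the robot, and variables do not carry over. Pictures are saved under pics/ and viewed, at most 10 in all, crops included, and the job is handed in when it is done.

Besides the shell and the picture viewer there is one more tool, called after "Call:" as a command line: name --argument value ..., lists and objects as JSON in quotes. send_rows: Moves the arm, as the interface text tells. Its arguments: {"type":"object","properties":{"commands":{"type":"string"},"grip_force":{"type":"number"}},"required":["commands"]}

```bash
mkdir -p pics
cat > h.py <<'E'
import numpy as np, cv2, pickle
from station import readout, cams
def snap(n,f):
    s=cams.snapshot(n); cv2.imwrite(f'pics/{f}.png',s['pixels'][:,:,::-1]); pickle.dump(s,open(f'{f}.pkl','wb')); return s
def load(f): return pickle.load(open(f'{f}.pkl','rb'))
def ray(s,uv):
    K,d=np.array(s['intrinsics']),np.array(s['dist'])
    n=cv2.undistortPoints(np.array([[uv]],float),K,d)[0,0]
    return np.array(s['eye']),np.array(s['rotation'])@np.array([n[0],n[1],1])
def at(s,uv,z):
    e,r=ray(s,uv); return (e+r*(z-e[2])/r[2]).round(4)
def proj(s,P):
    R=np.array(s['rotation']); p=(np.atleast_2d(P)-np.array(s['eye']))@R
    return cv2.projectPoints(p,np.zeros(3),np.zeros(3),np.array(s['intrinsics']),np.array(s['dist']))[0][:,0].round(1)
def tri(a,b):
    (e1,r1),(e2,r2)=a,b
    A=np.array([r1,-r2]).T; t=np.linalg.lstsq(A,e2-e1,rcond=None)[0]
    p,q=e1+r1*t[0],e2+r2*t[1]; return ((p+q)/2).round(4),np.linalg.norm(p-q).round(4)
E
python3 - <<'E'
from h import *
for n in ['scene','side','wrist']:
    s=snap(n,n+'0'); print(n,s['eye'],np.array(s['rotation']).round(2).tolist())
s=readout.sense(); print(s['t'],s['tool_rot'],s['force'])
E
```

```text
scene [0.42765514 0.63660076 1.18205355] [-0.11, 0.96, -0.27, 0.02]
side [0.37238271 0.974674   0.71462902] [-0.09, 0.86, -0.5, 0.04]
wrist [ 0.31153462 -0.54814687  0.37400639] [0.82, -0.55, -0.09, 0.13]
0.15 [ 9.80964282e-01  1.94186461e-01 -2.18104976e-05 -8.33947234e-04] [ 0.53502198 -0.08388367 -0.37257654]
```

View pics/scene0.png

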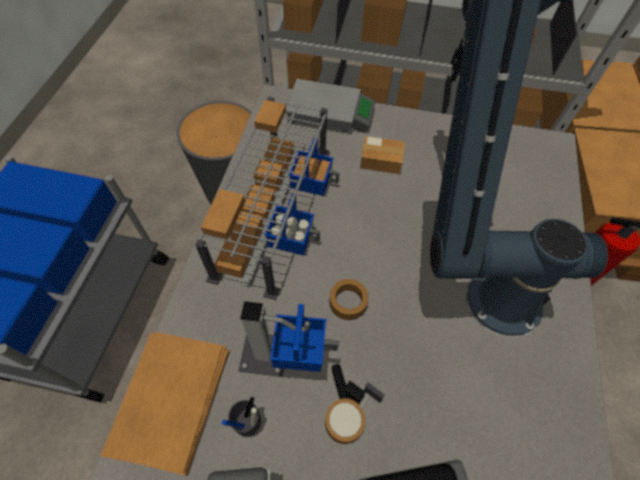

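View pics/side0.png

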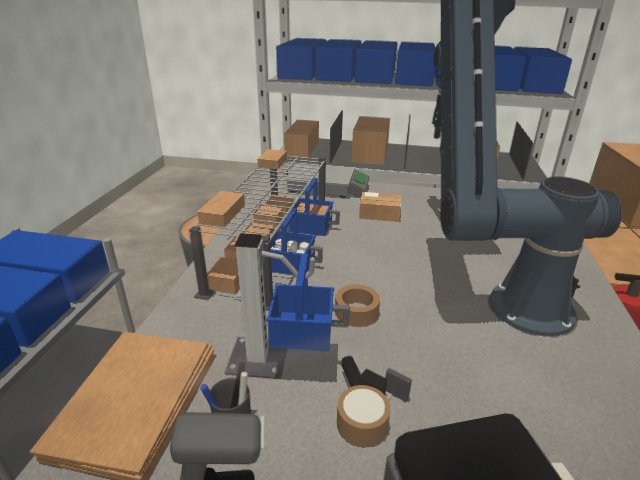

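The scene shows the post top at about (254,312), the hanging tote near (300,340), bins near (292,228) and (312,172), and the tape roll at (349,299). The side view shows the same things from lower down. I'll enlarge both.

Run:
```python
from h import *
s=load('scene0'); d=load('side0')
a=cv2.resize(s['pixels'][270:395,200:400],None,fx=4,fy=4,interpolation=3)
cv2.imwrite('pics/c1.png',a[:,:,::-1])
a=cv2.resize(s['pixels'][120:280,190:390],None,fx=3.7,fy=3.7,interpolation=3)
cv2.imwrite('pics/c2.png',a[:,:,::-1])
```

```text
(no output)
```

View pics/c1.png

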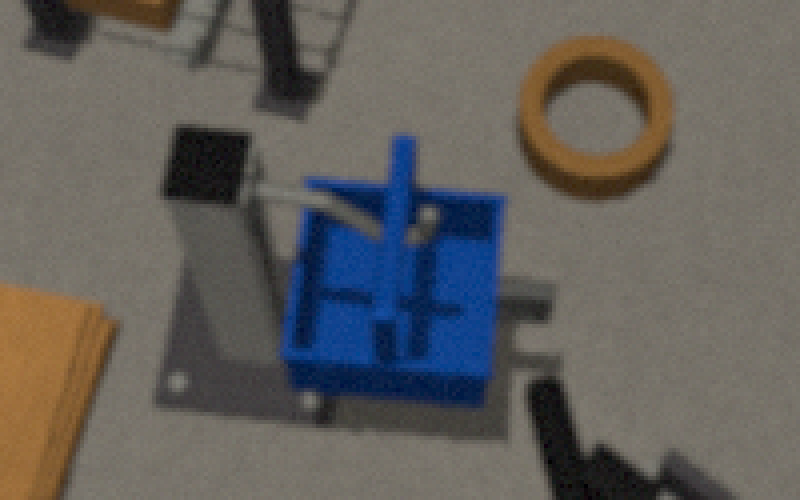

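View pics/c2.png

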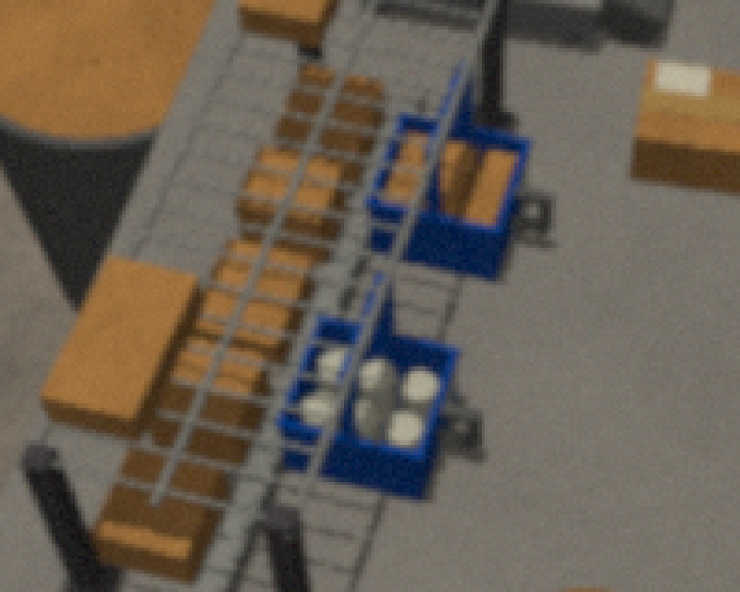

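The post top corners, the rim and grip of the hanging tote, and the rims of both bins are clear in the crops. I'll project them to their known heights.

Run:
```python
from h import *
s=load('scene0')
c1=lambda u,v:(u/4+200,v/4+270); c2=lambda u,v:(u/3.7+190,v/3.7+120)
def go(n,pts,z,f):
    P=np.array([at(s,f(*p),z) for p in pts]); print(n,P[:,:2].tolist(),'mean',P.mean(0).round(4), 'edges',np.linalg.norm(P-np.roll(P,-1,0),axis=1).round(3))
    for i in range(len(P)):
        e=(np.roll(P,-1,0)-P)[i]; print('   dir',np.degrees(np.arctan2(e[1],e[0])).round(1))
go('post',[(178,126),(252,130),(245,205),(162,197)],.304,c1)
go('rim',[(308,178),(508,195),(490,378),(285,355)],.165,c1)
go('grip',[(403,136),(385,330)],.246,c1)
go('binL',[(322,318),(460,348),(430,460),(282,425)],.075,c2)
go('binR',[(405,115),(530,138),(505,240),(368,200)],.075,c2)
go('tape',[(596,95)],.048,c1)
go('gun roll',[(345-200,420-270)],.06,lambda u,v:(u+200,v+270))
```

```text
Traceback (most recent call last):
  File "h.py", line 11, in at
    e,r=ray(s,uv); return (e+r*(z-e[2])/r[2]).round(4)
        ~~~^^^^^^
  File "h.py", line 9, in ray
    return np.array(s['eye']),np.array(s['rotation'])@np.array([n[0],n[1],1])
                              ~~~~~~~~~~~~~~~~~~~~~~~^~~~~~~~~~~~~~~~~~~~~~~~
ValueError: matmul: Input operand 1 has a mismatch in its core dimension 0, with gufunc signature (n?,k),(k,m?)->(n?,m?) (size 3 is different from 4)
```

```bash
sed -i "s/np.array(s\['rotation'\])/Rm(s)/g; 1a from scipy.spatial.transform import Rotation\ndef Rm(s): return Rotation.from_quat(s['rotation']).as_matrix()" h.py
cat > m.py <<'E'
from h import *
s=load('scene0')
c1=lambda u,v:(u/4+200,v/4+270); c2=lambda u,v:(u/3.7+190,v/3.7+120)
def go(n,pts,z,f):
    P=np.array([at(s,f(*p),z) for p in pts]); e=np.roll(P,-1,0)-P
    print(n,P[:,:2].tolist(),'mean',P.mean(0).round(4), 'edges',np.linalg.norm(e,axis=1).round(3),np.degrees(np.arctan2(e[:,1],e[:,0])).round(1))
go('post',[(178,126),(252,130),(245,205),(162,197)],.304,c1)
go('rim',[(308,178),(508,195),(490,378),(285,355)],.165,c1)
go('grip',[(403,136),(385,330)],.246,c1)
go('binL',[(322,318),(460,348),(430,460),(282,425)],.075,c2)
go('binR',[(405,115),(530,138),(505,240),(368,200)],.075,c2)
go('tape',[(596,95)],.048,c1)
go('gun roll',[(345-200,420-270)],.06,lambda u,v:(u+200,v+270))
E
python3 m.py; python3 -c "
from h import *
s=readout.sense();print(Rotation.from_quat(s['tool_rot']).as_matrix().round(3))"
```

```text
post [[0.6553, 0.2938], [0.6159, 0.2872], [0.6074, 0.3289], [0.6511, 0.3344]] mean [0.6324 0.3111 0.304 ] edges [0.04  0.043 0.044 0.041] [-170.5  101.5    7.2  -84.1]
rim [[0.6031, 0.2548], [0.4808, 0.238], [0.4676, 0.3497], [0.5868, 0.3632]] mean [0.5346 0.3014 0.165 ] edges [0.123 0.112 0.12  0.11 ] [-172.2   96.7    6.5  -81.4]
grip [[0.5429, 0.2482], [0.5253, 0.36]] mean [0.5341 0.3041 0.246 ] edges [0.113 0.113] [ 98.9 -81.1]
binL [[0.7144, -0.1251], [0.5947, -0.1217], [0.5937, -0.0103], [0.7173, -0.0153]] mean [ 0.655  -0.0681  0.075 ] edges [0.12  0.111 0.124 0.11 ] [178.4  90.5  -2.3 -91.5]
binR [[0.7015, -0.3626], [0.5848, -0.3618], [0.5822, -0.2419], [0.7091, -0.2579]] mean [ 0.6444 -0.306   0.075 ] edges [0.117 0.12  0.128 0.105] [179.6  91.2  -7.2 -94.2]
tape [[0.4419, 0.1051]] mean [0.4419 0.1051 0.048 ] edges [0.] [0.]
gun roll [[0.391, 0.4371]] mean [0.391  0.4371 0.06  ] edges [0.] [0.]
[[ 0.925  0.381 -0.   ]
 [ 0.381 -0.925  0.002]
 [ 0.    -0.002 -1.   ]]
```

Positions agree with the stated sizes:
- **Hanging tote:** about (0.534, 0.303), yaw about 7.8°.
- **Bins:** 0.238 m apart.
- **Gap middle:** about (0.650, -0.187), row yaw about -2.5°.

I'll lift and spin first.

Call:
send_rows --commands "85 0 0 -1 -1;85 0 0 -1 -1;85 0 0 -1 -1;85 0 0 -1 -1;85 0 0 -1 -1;85 0 0 -1 -1;85 0 0 -1 -1;85 0 0 0 -1;85 0 0 0 -1;85 0 0 0 -1;85 0 0 0 -1;85 0 0 0 -1;85 0 0 0 -1;85 0 0 0 -1;85 0 0 0 -1;85 0 0 0 -1;85 0 0 0 -1;85 0 0 0 -1;85 0 0 0 -0.85" --grip_force 80

```text
t: 1.73
tcp_pos: [0.238, -0.5775, 0.3788]
tool_rot: [0.656, 0.755, 0.0, -0.0]
force: [0.3, 0.5, -0.2]
finger_gap: 0.992
gripper_force: 0.0
```

```bash
cat >> h.py <<'E'
def plan(target,yaw):
    s=readout.sense(); R=Rotation.from_quat(s['tool_rot']).as_matrix(); p=np.array(s['tcp_pos'])
    y0=np.degrees(np.arctan2(R[1,0],R[0,0])); d=R.T@(np.array(target)-p)/.02
    print('t',round(s['t'],2),'tcp',p.round(4),'yaw',y0.round(2),'tilt',R[:,2].round(3),'F',np.round(s['force'],1),'gap',round(s['finger_gap'],3),'q',np.round(s['q'],2))
    print('shift units',d.round(2),'spin units',round(-((yaw-y0+180)%360-180)/4,2))
E
python3 -c "
from h import *
plan([.5385,.2703,.36],97.8)"
```

```text
t 1.73 tcp [ 0.238  -0.5775  0.3788] yaw 97.98 tilt [-0.     0.001 -1.   ] F [ 0.3  0.5 -0.2] gap 0.992 q [-1.36  0.41  1.24  0.    1.49 -1.5 ]
shift units [39.9  20.76  0.99] spin units 0.04
```

Call:
send_rows --commands "85 1 .52 0 0;85 1 .52 0 0;85 1 .52 0 0;85 1 .52 0 0;85 1 .52 0 0;85 1 .52 0 0;85 1 .52 0 0;85 1 .52 0 0;85 1 .52 0 0;85 1 .52 0 0;85 1 .52 0 0;85 1 .52 0 0;85 1 .52 0 0;85 1 .52 0 0;85 1 .52 0 0;85 1 .52 0 0;85 1 .52 0 0;85 1 .52 0 0;85 1 .52 0 0;85 1 .52 0 0"

```text
t: 3.4
tcp_pos: [0.3899, -0.1521, 0.3791]
tool_rot: [0.658, 0.753, 0.0, -0.0]
force: [0.5, -0.6, 0.5]
finger_gap: 0.997
gripper_force: 0.0
```

Call:
send_rows --commands "85 1 .52 0 0;85 1 .52 0 0;85 1 .52 0 0;85 1 .52 0 0;85 1 .52 0 0;85 1 .52 0 0;85 1 .52 0 0;85 1 .52 0 0;85 1 .52 0 0;85 1 .52 0 0;85 1 .52 0 0;85 1 .52 0 0;85 1 .52 0 0;85 1 .52 0 0;85 1 .52 0 0;85 1 .52 0 0;85 1 .52 0 0;85 1 .52 0 0;85 1 .52 0 0;85 0 0 0 0"

```text
t: 5.07
tcp_pos: [0.535, 0.2532, 0.3786]
tool_rot: [0.656, 0.755, 0.001, -0.001]
force: [0.9, -0.2, 0.1]
finger_gap: 0.994
gripper_force: 0.0
```

```bash
python3 -c "
from h import *
plan([.5385,.2703,.36],97.8); s=snap('wrist','w1')
print(proj(s,[[.5385,.2703,.246],[.534,.303,.246],[.541,.252,.246],[.526,.354,.246],[.534-.09,.303-.012,.16]]))"
```

```text
t 5.07 tcp [0.535  0.2532 0.3786] yaw 97.97 tilt [ 0.     0.002 -1.   ] F [ 0.9 -0.2  0.1] gap 0.994 q [0.25 0.36 1.33 0.   1.46 0.11]
shift units [0.82 0.29 0.93] spin units 0.04
[[334.1 193.5]
 [334.5 143.1]
 [333.8 220.2]
 [333.5  56.8]
 [224.1 131.6]]
```

View pics/w1.png

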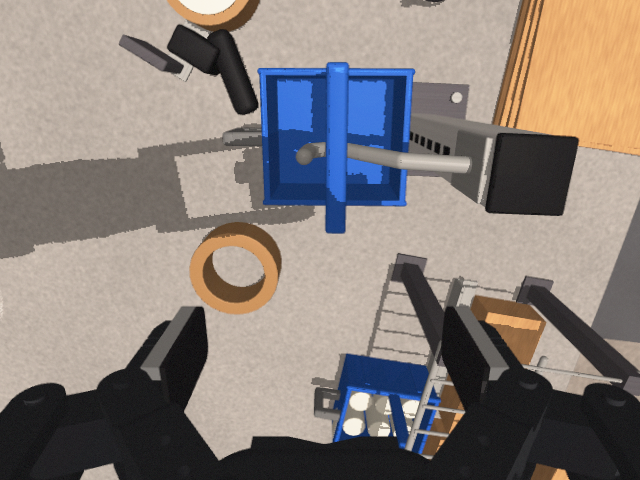

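The wrist view shows the grip running from (338,63) to (336,232), the hook crossing it at about v=150, the tip at (306,155), and the tape roll clear.

```bash
python3 -c "
from h import *
s=load('w1')
a,b=at(s,(338,64),.246),at(s,(336,232),.246); print(a,b,np.linalg.norm(a-b),np.degrees(np.arctan2(*(a-b)[1::-1])))
c=(a+b)/2; u=(b-a)/np.linalg.norm(b-a); h=at(s,(330,152),.239); print(c,h)
c[2]=0;u[2]=0
g=c+.033*u; print(g); plan([g[0],g[1],.229],97.8)
# bins rim and pull, carton
sc=load('scene0'); print('carton top',[at(sc,p,.06)[:2] for p in [(365,140),(405,142),(403,163),(362,160)]])
"
```

```text
[0.5293 0.3503 0.246 ] [0.5437 0.2439 0.246 ] 0.10737001443606124 97.70748572296498
[0.5365 0.2971 0.246 ] [0.5322 0.2961 0.239 ]
[0.54092582 0.26439813 0.        ]
t 5.12 tcp [0.5342 0.2514 0.3785] yaw 97.94 tilt [-0.001 -0.    -1.   ] F [-0.5  0.1  0.2] gap 0.994 q [0.25 0.35 1.33 0.   1.46 0.11]
shift units [0.6  0.43 7.47] spin units 0.04
carton top [array([ 0.4952, -0.4791]), array([ 0.3581, -0.5016]), array([ 0.353 , -0.4043]), array([ 0.4898, -0.3859])]
```

Call:
send_rows --commands "60 .6 .4 0 0;60 0 0 1 0;60 0 0 1 0;60 0 0 1 0;60 0 0 1 0;60 0 0 1 0;60 0 0 1 0;60 0 0 1 0;60 0 0 .47 0;60 0 0 0 0;60 0 0 0 0"

```text
t: 6.03
tcp_pos: [0.5405, 0.2624, 0.23]
tool_rot: [0.658, 0.753, -0.0, -0.0]
force: [0.8, -0.4, -0.2]
finger_gap: 0.699
gripper_force: 0.0
```

```bash
python3 -c "
from h import *
plan([.541,.265,.229],97.8); s=snap('side','s2');cv2.imwrite('pics/s2c.png',cv2.resize(s['pixels'][180:380,200:400],None,fx=3,fy=3,interpolation=3)[:,:,::-1])"
```

```text
t 6.03 tcp [0.5405 0.2624 0.23  ] yaw 97.76 tilt [-0.001 -0.    -1.   ] F [ 0.8 -0.4 -0.2] gap 0.699 q [ 0.27  0.51  1.5  -0.    1.13  0.13]
shift units [0.13 0.05 0.05] spin units -0.01
```

View pics/s2c.png

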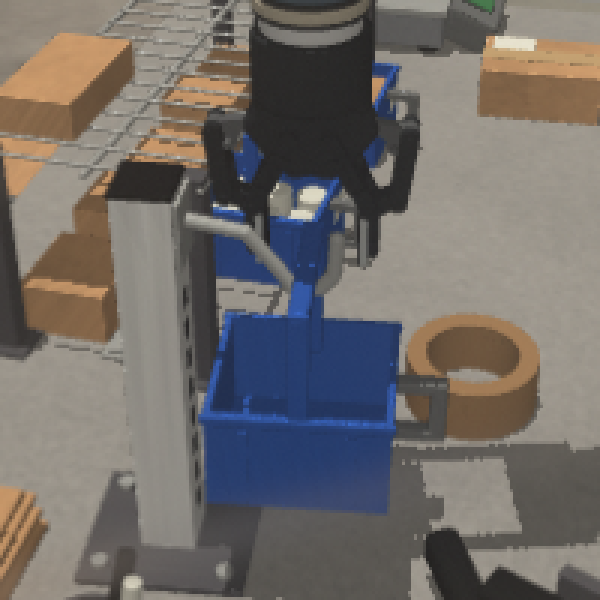

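The side crop shows the fingers straddling the grip at about (310,280) beyond the hook, and clear of it. Closing.

Call:
send_rows --commands "40 0 0 0 0;20 0 0 0 0;0 0 0 0 0;0 0 0 0 0;0 0 0 0 0;0 0 0 0 0;0 0 0 0 0;0 0 0 0 0;0 0 0 0 0" --grip_force 80

```text
t: 6.83
tcp_pos: [0.5411, 0.263, 0.2306]
tool_rot: [0.657, 0.753, 0.001, 0.0]
force: [-0.2, -0.5, 6.0]
finger_gap: 0.147
gripper_force: 78.2
```

Call:
send_rows --commands "0 0 0 -.5 0;0 0 0 -.5 0;0 0 0 -.5 0;0 0 0 -.5 0;0 0 0 -.45 0;0 0 0 0 0;0 0 0 0 0;0 0 0 0 0"

```text
t: 7.5
tcp_pos: [0.5401, 0.2628, 0.2787]
tool_rot: [0.657, 0.754, -0.0, -0.0]
force: [-0.1, 0.5, -3.9]
finger_gap: 0.148
gripper_force: 78.2
```

```bash
python3 -c "
from h import *
plan([.541,.265,.229],97.8); s=snap('side','s3');cv2.imwrite('pics/s3c.png',cv2.resize(s['pixels'][180:380,200:400],None,fx=3,fy=3,interpolation=3)[:,:,::-1])"
```

```text
t 7.5 tcp [0.5401 0.2628 0.2787] yaw 97.79 tilt [-0.001 -0.    -1.   ] F [-0.1  0.5 -3.9] gap 0.148 q [ 0.27  0.45  1.45 -0.    1.24  0.13]
shift units [0.1  0.06 2.48] spin units -0.0
```

View pics/s3c.png

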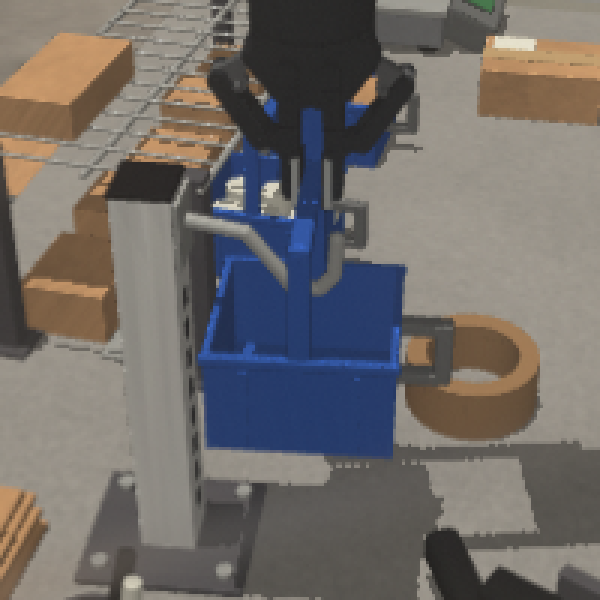

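The tote hangs level and is raised about 48 mm, so the grip is above the hook's tip. Drawing it off towards -x.

Call:
send_rows --commands "0 0 -.4 0 0;0 0 -.7 0 0;0 0 -.7 0 0;0 0 -.7 0 0;0 0 -.7 0 0;0 0 -.7 0 0;0 0 -.7 0 0;0 0 -.7 0 0;0 0 -.7 0 0;0 0 0 0 0"

```text
t: 8.38
tcp_pos: [0.4171, 0.2459, 0.2782]
tool_rot: [0.657, 0.754, -0.003, -0.002]
force: [-0.3, -1.1, -3.6]
finger_gap: 0.14
gripper_force: 78.3
```

```bash
python3 -c "
from h import *
y=np.radians(-2.5); R=np.array([[np.cos(y),-np.sin(y)],[np.sin(y),np.cos(y)]])
g=np.array([.650,-.187])
# tote origin->tcp offset in tote frame: x~0, y -0.033
t=g+R@np.array([-.145,-.033]); print(t); plan([t[0],t[1],.28],87.5)"
```

```text
[ 0.50369857 -0.21364378]
t 8.38 tcp [0.4171 0.2459 0.2782] yaw 97.85 tilt [-0.006 -0.002 -1.   ] F [-0.3 -1.1 -3.6] gap 0.14 q [0.3  0.29 1.72 0.   1.13 0.16]
shift units [-23.35   1.15  -0.08] spin units 2.59
```

Call:
send_rows --commands "0 0 0 0 .65;0 0 0 0 .65;0 0 0 0 .65;0 0 0 0 .65;0 -.5 .11 0 0;0 -.8 .18 0 0;0 -.95 .22 0 0;0 -.95 .22 0 0;0 -.95 .22 0 0;0 -.95 .22 0 0;0 -.95 .22 0 0;0 -.95 .22 0 0;0 -.95 .22 0 0;0 -.95 .22 0 0;0 -.95 .22 0 0;0 -.95 .22 0 0;0 -.95 .22 0 0"

```text
t: 9.8
tcp_pos: [0.4653, 0.0076, 0.2789]
tool_rot: [0.723, 0.691, -0.0, 0.0]
force: [-0.5, -0.9, -3.6]
finger_gap: 0.147
gripper_force: 78.3
```

Call:
send_rows --commands "0 -.95 .22 0 0;0 -.95 .22 0 0;0 -.95 .22 0 0;0 -.95 .22 0 0;0 -.95 .22 0 0;0 -.95 .22 0 0;0 -.95 .22 0 0;0 -.95 .22 0 0;0 -.95 .22 0 0;0 -.95 .22 0 0;0 -.8 .22 0 0;0 -.5 .22 0 0;0 0 0 0 0;0 0 0 0 0;0 0 0 0 0"

```text
t: 11.05
tcp_pos: [0.5074, -0.2077, 0.2786]
tool_rot: [0.723, 0.691, 0.0, -0.001]
force: [0.1, -0.0, -3.9]
finger_gap: 0.146
gripper_force: 78.3
```

```bash
python3 -c "
from h import *
plan([.5037,-.2136,.14],87.5); snap('wrist','w4');snap('scene','sc4');s=snap('side','s4')
cv2.imwrite('pics/c4.png',np.vstack([cv2.resize(load('w4')['pixels'],(400,300)),cv2.resize(s['pixels'][100:310,200:480],(400,300),interpolation=3)])[:,:,::-1])"
```

```text
t 11.05 tcp [ 0.5074 -0.2077  0.2786] yaw 87.43 tilt [-0.001  0.001 -1.   ] F [ 0.1 -0.  -3.9] gap 0.146 q [-0.59  0.38  1.58  0.    1.19 -0.55]
shift units [-0.31 -0.16  6.93] spin units -0.02
```

View pics/c4.png

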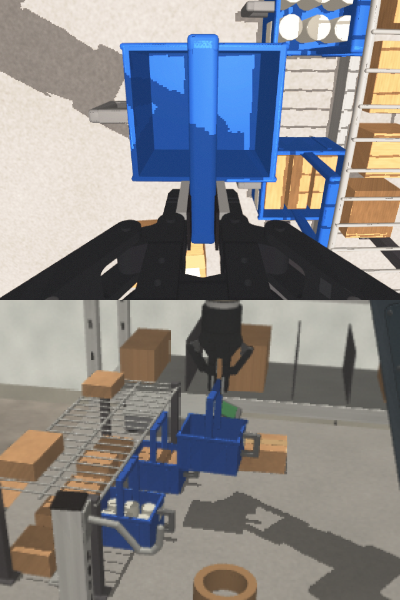

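The wrist view shows the tote held level, square to its neighbours and with its pull to the left. The left bin is at upper right and the right bin at (300,180). I'll enlarge once to locate the gap precisely.

```bash
python3 -c "
from h import *
a=load('w4')['pixels'][0:370,390:640]; b=load('sc4')['pixels'][140:280,250:345]
o=np.hstack([cv2.resize(a,(400,592),interpolation=3),cv2.resize(b,(400,592),interpolation=3)])
cv2.imwrite('pics/c5.png',o[:,:,::-1])"
```

```text
(no output)
```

View pics/c5.png

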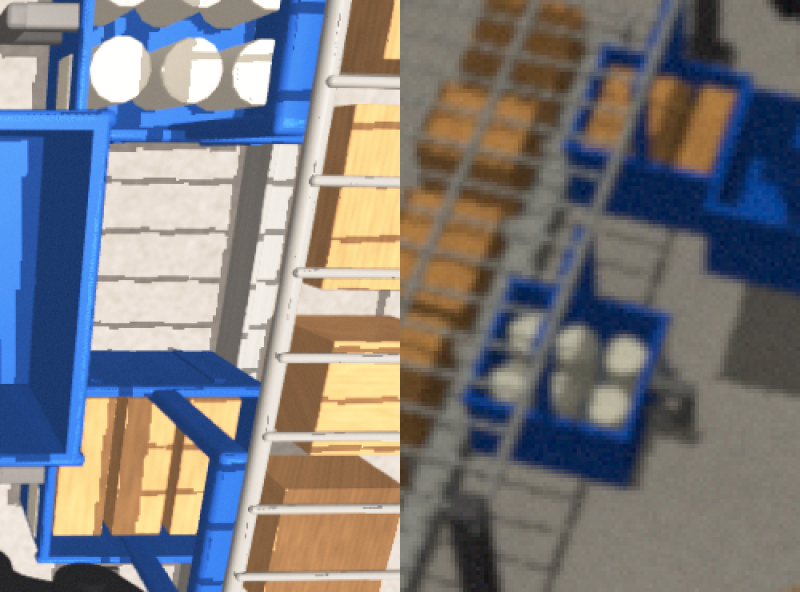

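```bash
python3 -c "
from h import *
w=load('w4'); s=load('sc4'); f=lambda u,v:(u/1.6+390,v/1.6); g=lambda u,v:((u-400)/4.2105+250,v/4.2286+140)
for n,p in [('R backL',(262,386)),('R frontR',(38,560)),('R rimline a',(95,392)),('L backR',(305,139)),('L rimline a',(125,142)),('L pull',(30,15))]: print(n,at(w,f(*p),.075))
for n,P in [('R',[(600,45),(750,75),(718,190),(567,148)]),('L',[(513,278),(668,312),(640,430),(467,395)])]:
  Q=np.array([at(s,g(*p),.075)[:2] for p in P]); print(n,Q.tolist(),Q.mean(0))
# held tote rim in w4 (c4 px*1.6), z=.138+.075
for p in [(123,43),(286,44),(276,181),(132,180)]: print('tote rim',at(w,(p[0]*1.6,p[1]*1.6),.214))
"
```

```text
R backL [ 0.7062 -0.2596  0.075 ]
R frontR [ 0.5851 -0.3647  0.075 ]
R rimline a [ 0.6139 -0.2588  0.075 ]
L backR [ 0.7124 -0.1307  0.075 ]
L rimline a [ 0.6229 -0.129   0.075 ]
L pull [ 0.5757 -0.0707  0.075 ]
R [[0.7084, -0.363], [0.5848, -0.3598], [0.5852, -0.241], [0.7074, -0.2542]] [ 0.64645 -0.3045 ]
L [[0.7151, -0.1257], [0.597, -0.1222], [0.5935, -0.0197], [0.7196, -0.02]] [ 0.6563 -0.0719]
tote rim [ 0.453  -0.1148  0.214 ]
tote rim [ 0.5718 -0.121   0.214 ]
tote rim [ 0.5688 -0.2312  0.214 ]
tote rim [ 0.4454 -0.2247  0.214 ]
```

In the wrist camera the gap is 129 mm wide, as stated, with its middle at about (0.650, -0.193). The held tote reads where kinematics puts it, so I'll trust the wrist view: shift about -13 mm in y, then lower.

Call:
send_rows --commands "0 -.66 -.18 0 0;0 0 0 .8 0;0 0 0 .9 0;0 0 0 .9 0;0 0 0 .9 0;0 0 0 .9 0;0 0 0 .8 0;0 0 0 .7 0;0 0 0 .5 0;0 0 0 .25 0;0 0 0 0 0;0 0 0 0 0"

```text
t: 12.2
tcp_pos: [0.5041, -0.2221, 0.1462]
tool_rot: [0.723, 0.691, 0.0, 0.0]
force: [-0.6, -0.6, -2.3]
finger_gap: 0.144
gripper_force: 78.3
```

Call:
send_rows --commands "0 0 0 .08 0;0 0 0 .08 0;0 0 0 .06 0;0 0 0 0 0"

```text
t: 12.53
tcp_pos: [0.5044, -0.2223, 0.1421]
tool_rot: [0.723, 0.691, 0.0, 0.001]
force: [1.7, -0.8, -1.9]
finger_gap: 0.144
gripper_force: 78.5
```

Call:
send_rows --commands "0 0 0 .05 0;0 0 0 .05 0;0 0 0 0 0"

```text
t: 12.78
tcp_pos: [0.5057, -0.2229, 0.1412]
tool_rot: [0.723, 0.691, 0.001, 0.003]
force: [1.4, -1.2, 5.4]
finger_gap: 0.147
gripper_force: 79.6
```

The tote is on the bench. Releasing and rising.

Call:
send_rows --commands "20 0 0 0 0;30 0 0 0 0;40 0 0 0 0;40 0 0 0 0;40 0 0 0 0;40 0 0 -.3 0;40 0 0 -.6 0;40 0 0 -1 0;40 0 0 -1 0;40 0 0 -1 0;40 0 0 -1 0;40 0 0 -1 0;40 0 0 0 0;40 0 0 0 0"

```text
t: 13.95
tcp_pos: [0.5042, -0.2221, 0.2587]
tool_rot: [0.723, 0.691, 0.0, 0.001]
force: [-0.3, -0.6, -0.3]
finger_gap: 0.467
gripper_force: 0.0
```

```bash
cat > blue.py <<'E'
from h import *
import sys
# blue mask: corners of tote rim in a picture via minAreaRect of the blue-ish rim component
s=snap('wrist',sys.argv[1]); h=cv2.cvtColor(s['pixels'],cv2.COLOR_RGB2HSV)
m=cv2.inRange(h,(105,140,60),(125,255,255)); n,l,st,c=cv2.connectedComponentsWithStats(m)
for i in range(1,n):
    if st[i][4]>3000: print(i,st[i],c[i].round())
E
python3 blue.py w6; python3 -c "
from h import *
y=np.radians(-2.5); R=np.array([[np.cos(y),-np.sin(y)],[np.sin(y),np.cos(y)]])
c=np.array([.507,-.189]); p=c+R@np.array([-.09,0]); print(p)
s=load('w6'); T=lambda x,y,z:[*(c+R@np.array([x,y])),z]
print(proj(s,[T(-60,0,.075) if 0 else T(a/1000,b/1000,z/1000) for a,b,z in [(-60,-55,75),(-60,55,75),(60,55,75),(60,-55,75),(0,51,156),(0,-51,156),(-90,0,70),(-96,-6,70),(-96,6,70)]]))
plan([p[0],p[1],.2],177.5)"
```

```text
1 [ 425    0  198   73 6827] [529.  44.]
4 [  241    76   171   186 24126] [326. 153.]
5 [  410   209   169   177 11773] [501. 276.]
[ 0.41708566 -0.18507426]
[[252.1 224.8]
 [243.8  81.3]
 [407.9  80.8]
 [400.2 224.3]
 [326.6  84. ]
 [326.8 257.7]
 [211.  156. ]
 [204.1 163.7]
 [202.7 148.3]]
t 14.0 tcp [ 0.5035 -0.2216  0.2574] yaw 87.39 tilt [-0.  0. -1.] F [-0.5  0.5 -0.5] gap 0.47 q [-0.62  0.4   1.6  -0.    1.14 -0.57]
shift units [ 1.63 -4.4   2.87] spin units -22.53
```

Call:
send_rows --commands "45 .33 -.88 0 0;45 .33 -.88 0 0;45 .33 -.88 0 0;45 .33 -.88 0 0;45 .33 -.88 0 0;45 0 0 0 -1;45 0 0 0 -1;45 0 0 0 -1;45 0 0 0 -1;45 0 0 0 -1;45 0 0 0 -1;45 0 0 0 -1;45 0 0 0 -1;45 0 0 0 -1;45 0 0 0 -1;45 0 0 0 -1;45 0 0 0 -1"

```text
t: 15.42
tcp_pos: [0.4164, -0.1841, 0.2559]
tool_rot: [0.378, 0.926, 0.001, -0.002]
force: [0.9, -1.1, 0.7]
finger_gap: 0.523
gripper_force: 0.0
```

Call:
send_rows --commands "45 0 0 0 -1;45 0 0 0 -1;45 0 0 0 -1;45 0 0 0 -1;45 0 0 0 -1;45 0 0 0 -1;45 0 0 0 -1;45 0 0 0 -1;45 0 0 0 -1;45 0 0 0 -1;45 0 0 0 -.5;45 0 0 0 0;45 0 0 0 0"

```text
t: 16.5
tcp_pos: [0.4167, -0.1843, 0.2564]
tool_rot: [0.023, 1.0, 0.001, -0.001]
force: [-0.7, 1.0, -0.7]
finger_gap: 0.53
gripper_force: 0.0
```

```bash
python3 -c "
from h import *
plan([.417,-.185,.036],177.5)"
```

```text
t 16.5 tcp [ 0.4167 -0.1843  0.2564] yaw 177.33 tilt [-0.002  0.002 -1.   ] F [-0.7  1.  -0.7] gap 0.53 q [-0.66  0.28  1.82  0.    1.05 -2.19]
shift units [-0.04 -0.05 11.02] spin units -0.04
```

Call:
send_rows --commands "45 0 0 1 0;45 0 0 1 0;45 0 0 1 0;45 0 0 1 0;45 0 0 1 0;45 0 0 1 0;45 0 0 1 0;45 0 0 1 0;45 0 0 1 0;45 0 0 1 0;45 0 0 .9 0;45 0 0 0 0;30 0 0 0 0;0 0 0 0 0;0 0 0 0 0;0 0 0 0 0;0 0 0 0 0;0 0 0 0 0" --grip_force 50

```text
t: 18.0
tcp_pos: [0.4177, -0.1849, 0.0404]
tool_rot: [0.023, 1.0, -0.0, 0.001]
force: [-0.7, 1.2, 5.2]
finger_gap: 0.13
gripper_force: 49.2
```

```bash
python3 -c "
from h import *
plan([.560,-.189,.036],177.5)"
```

```text
t 18.0 tcp [ 0.4177 -0.1849  0.0404] yaw 177.41 tilt [ 0.001 -0.001 -1.   ] F [-0.7  1.2  5.2] gap 0.13 q [-0.66  0.68  2.   -0.    0.46 -2.19]
shift units [-7.12  0.12  0.23] spin units -0.02
```

Call:
send_rows --commands "0 0 0 -.1 0;0 -.2 0 0 0;0 -.4 .01 0 0;0 -.4 .01 0 0;0 -.4 .01 0 0;0 -.4 .01 0 0;0 -.4 .01 0 0;0 -.4 .01 0 0;0 -.4 .01 0 0;0 -.4 .01 0 0;0 -.4 .01 0 0;0 -.4 .01 0 0;0 -.4 .01 0 0;0 -.4 .01 0 0;0 -.4 0 0 0;0 -.4 0 0 0;0 -.2 0 0 0;0 0 0 0 0"

```text
t: 19.5
tcp_pos: [0.5388, -0.1882, 0.0416]
tool_rot: [0.023, 1.0, -0.0, 0.001]
force: [-0.1, -0.8, -3.1]
finger_gap: 0.134
gripper_force: 48.7
```

```bash
python3 -c "
from h import *
plan([.560,-.189,.038],177.5)"
```

```text
t 19.5 tcp [ 0.5388 -0.1882  0.0416] yaw 177.42 tilt [ 0.002 -0.001 -1.   ] F [-0.1 -0.8 -3.1] gap 0.134 q [-0.53  0.75  1.71  0.    0.68 -2.06]
shift units [-1.06  0.01  0.18] spin units -0.02
```

Call:
send_rows --commands "0 -.2 0 .06 0;0 -.2 0 0 0;0 -.2 0 0 0;0 -.15 0 0 0;0 0 0 0 0"

```text
t: 19.92
tcp_pos: [0.5534, -0.1889, 0.0405]
tool_rot: [0.023, 1.0, -0.0, 0.001]
force: [0.8, 0.2, -3.0]
finger_gap: 0.132
gripper_force: 48.8
```

Call:
send_rows --commands "0 -.1 0 0 0;0 -.1 0 0 0;0 0 0 0 0"

```text
t: 20.17
tcp_pos: [0.5566, -0.1888, 0.0404]
tool_rot: [0.023, 1.0, -0.0, 0.0]
force: [-1.6, -0.3, 1.8]
finger_gap: 0.132
gripper_force: 49.3
```

Call:
send_rows --commands "0 -.1 0 0 0;0 -.1 0 0 0;0 0 0 0 0"

```text
t: 20.42
tcp_pos: [0.5608, -0.189, 0.0404]
tool_rot: [0.023, 1.0, -0.0, 0.0]
force: [-3.3, -0.4, 2.3]
finger_gap: 0.128
gripper_force: 49.4
```

Call:
send_rows --commands "0 -.08 0 0 0;0 -.08 0 0 0;0 0 0 0 0"

```text
t: 20.67
tcp_pos: [0.5638, -0.1891, 0.0404]
tool_rot: [0.023, 1.0, -0.0, 0.0]
force: [-3.1, 0.1, 3.7]
finger_gap: 0.133
gripper_force: 49.6
```

Call:
send_rows --commands "0 -.08 0 0 0;0 -.08 0 0 0;0 0 0 0 0"

```text
t: 20.92
tcp_pos: [0.5666, -0.189, 0.0404]
tool_rot: [0.023, 1.0, 0.0, -0.0]
force: [-5.0, 1.1, 4.9]
finger_gap: 0.135
gripper_force: 49.8
```

```bash
python3 blue.py w7; python3 -c "
from h import *
plan([.560,-.189,.038],177.5)
s=snap('scene','sc7'); s=load('w7'); print(s['eye'])
y=np.radians(-2.5); R=np.array([[np.cos(y),-np.sin(y)],[np.sin(y),np.cos(y)]])
for k in (-.12,0,.12):
  c=np.array([.650,-.193])+R@[0,k]
  print(k,proj(s,[[*(c+R@[a,b]),z] for a,b,z in [(-.06,-.055,.075),(-.06,.055,.075),(-.09,0,.07)]]).tolist())"
```

```text
1 [    0   330   195   134 14714] [ 78. 383.]
2 [ 457  331  183  134 9840] [568. 378.]
t 20.97 tcp [ 0.5666 -0.1891  0.0404] yaw 177.39 tilt [-0.  0. -1.] F [-4.7 -0.6  4.9] gap 0.13 q [-0.51  0.77  1.64 -0.    0.73 -2.03]
shift units [ 0.33 -0.01  0.12] spin units -0.03
[ 0.48709905 -0.18645073  0.17601662]
-0.12 [[-195.3, 430.6], [120.9, 442.1], [-60.2, 349.3]]
0 [[152.2, 442.6], [502.0, 441.6], [326.9, 352.4]]
0.12 [[533.3, 441.0], [849.6, 427.6], [714.2, 347.0]]
```

Call:
send_rows --commands "0 -.08 0 -.03 0;0 -.08 0 0 0;0 0 0 0 0"

```text
t: 21.27
tcp_pos: [0.5668, -0.1881, 0.0404]
tool_rot: [0.023, 1.0, 0.001, -0.003]
force: [-10.7, 1.1, 7.0]
finger_gap: 0.135
gripper_force: 50.1
```

Call:
send_rows --commands "0 -.08 0 0 0;0 -.08 0 0 0;0 0 0 0 0"

```text
t: 21.52
tcp_pos: [0.5669, -0.188, 0.0404]
tool_rot: [0.022, 1.0, 0.002, -0.007]
force: [-16.3, -0.2, 11.6]
finger_gap: 0.133
gripper_force: 50.8
```

It stopped hard at x = 0.567 with force rising, so it's against the rail. I'll relieve the push and look.

Call:
send_rows --commands "0 .1 0 -.05 0;0 .08 0 0 0;0 0 0 0 0"

```text
t: 21.77
tcp_pos: [0.567, -0.1881, 0.0405]
tool_rot: [0.023, 1.0, 0.001, -0.003]
force: [-6.0, 0.5, -1.7]
finger_gap: 0.132
gripper_force: 49.0
```

```bash
python3 -c "
from h import *
plan([.560,-.189,.038],177.5)
w=snap('wrist','w8')['pixels']; b=snap('scene','sc8')['pixels'][140:280,250:345]
o=np.hstack([cv2.resize(w[300:480],(640,180)),np.zeros((180,100,3),np.uint8)])
o=np.vstack([cv2.resize(w[280:480],(790,247),interpolation=3),cv2.resize(cv2.rotate(b,cv2.ROTATE_90_CLOCKWISE),(790,350)[:2] if 0 else (475,323),interpolation=3) if 0 else cv2.copyMakeBorder(cv2.resize(cv2.rotate(b,cv2.ROTATE_90_CLOCKWISE),(510,346),interpolation=3),0,0,0,280,0)])
cv2.imwrite('pics/c8.png',o[:,:,::-1]); print(o.shape)"
```

```text
t 21.77 tcp [ 0.567  -0.1881  0.0405] yaw 177.38 tilt [-0.006  0.003 -1.   ] F [-6.   0.5 -1.7] gap 0.132 q [-0.51  0.77  1.63 -0.    0.74 -2.03]
shift units [ 0.35 -0.06  0.13] spin units -0.03
(593, 790, 3)
```

View pics/c8.png

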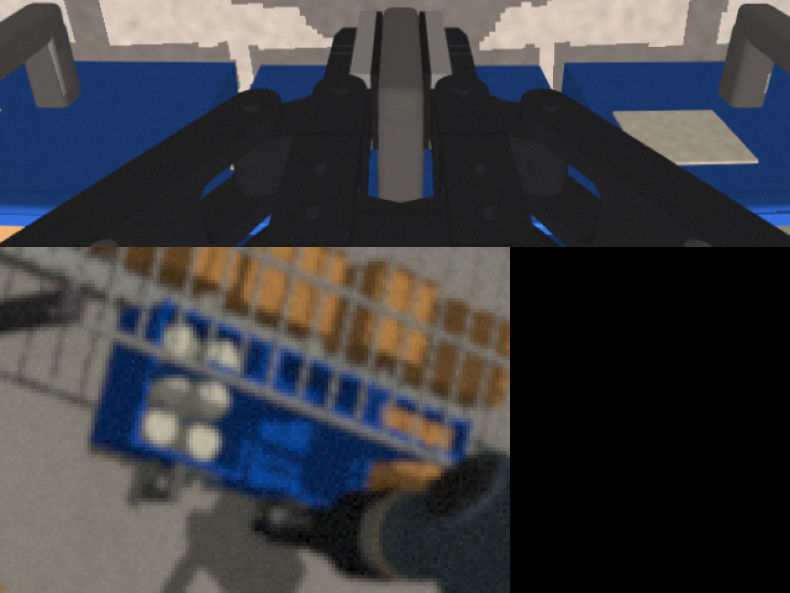

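The tote sits between its neighbours with gaps on both sides. Its front bottom edge (v≈66) is about level with theirs (v≈62). I'll check squareness and alignment by numbers.

```bash
cat > chk.py <<'E'
from h import *
import sys
s=load(sys.argv[1]); h=cv2.cvtColor(s['pixels'],cv2.COLOR_RGB2HSV)
m=cv2.inRange(h,(100,120,40),(130,255,255))
for n,r in [('R',(75,185)),('T1',(215,265)),('T2',(385,430)),('L',(465,570))]:
    P=[]
    for u in range(*r,5):
        v=np.flatnonzero(m[300:400,u])
        if len(v) and v[0]<60: P.append(at(s,(u,300+v[0]),0)[:2])
    P=np.array(P)
    if len(P)>3: print(n,len(P),np.median(P,0).round(4),'slope',np.polyfit(P[:,1],P[:,0],1).round(4))
print('row340 edges',[(int(u),at(s,(u,345),.005)[:2]) for u in np.flatnonzero(np.diff(m[345].astype(int))) ])
E
python3 chk.py w8
```

```text
R 22 [ 0.5914 -0.287 ] slope [0.0504 0.6061]
T1 10 [ 0.5954 -0.2329] slope [0.0468 0.6063]
T2 9 [ 0.5998 -0.1511] slope [0.0184 0.6025]
L 21 [ 0.6013 -0.0967] slope [0.0529 0.6064]
row340 edges [(0, array([ 0.5946, -0.3498])), (23, array([ 0.595, -0.338])), (63, array([ 0.5956, -0.3177])), (190, array([ 0.598 , -0.2552])), (205, array([ 0.5983, -0.248 ])), (258, array([ 0.5994, -0.2225])), (389, array([ 0.6024, -0.1597])), (442, array([ 0.6038, -0.1341])), (455, array([ 0.6042, -0.1278])), (583, array([ 0.608 , -0.0646])), (623, array([ 0.6093, -0.0442]))]
```

Aligned to about 1 mm with both neighbours, square, with even gaps. Releasing and retreating.

Call:
send_rows --commands "0 .06 0 0 0;15 0 0 0 0;22 0 0 0 0;30 0 0 0 0;40 0 0 0 0;45 0 0 0 0;45 0 0 0 0;45 0 0 -.3 0;45 0 0 -.6 0;45 .3 0 -1 0;45 .3 0 -1 0;45 .5 0 -1 0;45 .5 0 -1 0;45 .5 0 -1 0;45 .5 0 -1 0;45 .5 0 -1 0;45 .5 0 -1 0;45 .5 0 -1 0;45 0 0 0 0;45 0 0 0 0"

```text
t: 23.53
tcp_pos: [0.4868, -0.1859, 0.242]
tool_rot: [0.023, 1.0, -0.001, 0.002]
force: [-0.2, -0.2, -0.7]
finger_gap: 0.53
gripper_force: 0.0
```

```bash
python3 -c "
from h import *
plan([.560,-.189,.038],177.5); s=snap('wrist','w9')
h=cv2.cvtColor(s['pixels'],cv2.COLOR_RGB2HSV); m=cv2.inRange(h,(100,120,40),(130,255,255))
for u in range(20,640,20):
  v=np.flatnonzero(m[:,u])
  if len(v): print(u,v[0],at(s,(u,v[0]),0)[:2])
"
```

```text
t 23.53 tcp [ 0.4868 -0.1859  0.242 ] yaw 177.37 tilt [ 0.004 -0.002 -1.   ] F [-0.2 -0.2 -0.7] gap 0.53 q [-0.58  0.38  1.69  0.    1.06 -2.1 ]
shift units [-3.62  0.04 10.21] spin units -0.03
120 325 [ 0.6266 -0.4097]
140 307 [ 0.6062 -0.3841]
160 290 [ 0.5877 -0.3597]
180 326 [ 0.6302 -0.3459]
200 305 [ 0.6065 -0.3211]
220 291 [ 0.5915 -0.2984]
240 291 [ 0.5923 -0.2781]
260 291 [ 0.5932 -0.2578]
280 292 [ 0.5953 -0.2376]
300 292 [ 0.5962 -0.2173]
320 328 [ 0.6388 -0.1992]
340 292 [ 0.598  -0.1769]
360 292 [ 0.599  -0.1567]
380 293 [ 0.6011 -0.1364]
400 291 [ 0.5998 -0.1162]
420 291 [ 0.6008 -0.0959]
440 291 [ 0.6018 -0.0756]
460 299 [ 0.6119 -0.0547]
480 291 [ 0.6038 -0.0348]
500 294 [ 0.6083 -0.0139]
520 316 [0.635  0.0095]
```

The tote's front stays in line with its neighbours after release (within 1 px, about 1 mm), and the robot is clear. Handing in.

```bash
python3 -c "
from station import sign_off
print(sign_off())"
```

```text
the job is handed in; nothing more can be done
None
```

The tote came off the hook cleanly, was stood in front of the gap, then slid by its pull until it stopped against the back rail; its front measures square and within about 1 mm of both neighbours, and the job was handed in at about 23.5 s with the gripper clear.

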